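# Coating thickness check of a bracket

## Robot

A 6-joint arm with a two-finger parallel gripper is mounted at the origin on the work surface. World frame = base frame: x ahead of the robot, y to its left, z up, the work surface at z = 0. Lengths are in m, angles in rad, forces in N, time in s.
With the tool pointing down it reaches from about 0.25 to 0.725 m from the base axis. Payload 4 kg.
Tool frame: the origin (TCP) lies midway between the tips of the shut fingers; the grasp point (between the pads) lies 19 mm behind it; z points along the fingers, y is the line along which they close (so a half turn about z gives the same grasp; the last joint's range is limited). The gripper opens to 85 mm and grips with 20 to 120 N. Pads are 22 mm wide; open, the fingers measure 114 mm over their backs; the gripper's body (76 mm by 85 mm) begins 54 mm behind the grasp point. The pads swing forward as they close: fully open they stand 13 mm farther back than shut.
Start: joints at [-1.132, 0.241, 0.005, 1.335, 0, 1.571], TCP at [0.212, -0.453, 0.231] pointing down, gripper open.
Joint ranges: [-2.72, 2.72], [-1.05, 1.87], [-1.09, 1.28], [-1.99, 2.15], [-1.42, 1.44], [-3.14, 3.14]. Speed limits (rad/s): [2.79, 2.79, 3.14, 3.14, 3.14, 3.14].

## Interface

Orientations are given as a unit quaternion [x, y, z, w].
In Python, from workcell import get_obs, camera, job_done, silhouettes gives the robot as it stands. The module is installed in compiled form; this text tells all that it offers.
- The arm moves only by the tool drive_tool, never from a script. Its argument "increments" is a list of rows, each a list of 3 entries, a list of its own where there are three numbers: the shift along the world's x, y, z in mm, then the turn, a rotation vector about the world's x, y, z in degrees, then the opening, from 0 (shut) to 1 (fully open). A call has 1 to 8 rows; each row shifts and turns the commanded pose from where the row before left it; what a row does not reach is not made up. A row lasts 1/12 s, in which the tool goes at most 41.7 mm and 7.16 degrees, less where a joint would pass 70% of its speed; a pose out of reach is approached as far as the arm can. A call is refused whole if a number of a shift passes 41.7 or a number of a turn 7.16, either way. A call with a gripper value outside its range is refused whole. The fingers move at their own pace and stop on an object; the grip force is fixed at half the most. Time passes only in rows, so rows that do not move let the fingers close. It gives the time, the measured TCP pose, the force, the opening and the grip force at its end, in the units of the state.
- get_obs(): the state, without advancing time (a new reading comes with each control period).
- camera(name): name is "scene" or "top"; returns a dict with "image" (384x512x3 uint8, red, green, blue), "K" (3x3 intrinsics, pixels), "k1" (the pictures are not rectified: a ray, as slopes to the right and down, at radius r is drawn at 1 + k1 r^2 times it, then the intrinsics apply), "view" (4x4, takes a point from world to camera coordinates). Camera axes: x right, y down, z forward; pixel columns grow to the right and rows downward; lengths in m; the calibration is good to about 2 mm. A picture is of the moment at which its call begins. There is no depth.
- job_done(): hands the job in; it is judged then, once.
Trained networks look in a picture, given as the dict that the camera call returned (one of the last four; its "shot" number tells which), for a name from the list of things; names that differ only in an ending like _2 or _b are one class to them, and where a whole thing is asked for, a point or a joint stands for the part that bears it (a point fixed in the world has none). Each returns a list of dicts, best first, with "conf" (0 to 1); they miss things now and then, are a little off and sometimes report something else, mostly with a low value. They report only what shows in the picture. A call takes as long as a camera call. They do not tell look-alikes from the thing itself.
- silhouettes(query, picture): "region" (384x512 bool, what is visible of it) and "bbox" ([left, top, right, bottom] in pixels, round what is visible of it).
The state is a dict: "clock": time; "joint_pos": joint angles; "joint_vel": joint speeds; "tau": joint torques, N m; "eef_pos": TCP position; "tool_rot": TCP orientation; "ft_force": force on the tool from outside, world axes, zero at the start; "ft_torque": the same for the moment, N m; "grip_width": finger opening in m; "grasp_force": force on a finger pad.
Only numpy, scipy, OpenCV 4.12 (cv2) and the standard library are available. Lean on these libraries where they do the work, as an engineer would, in place of code of your own. Each camera call takes 0.05 s, during which the arm holds its last target. There are 200 camera calls.

## Task

Check the coating of the clamped bracket: take the blue pen gauge out of its stand and first zero it by standing it upright on the bare steel zero plate for a second, its spring sleeve pressed in about halfway. Then hold it the same way on the red-ringed spot of the bracket, the foot inside the ring and the gauge square to the sloping face, and finish there, still gripping the gauge and keeping the sleeve pressed about halfway. Press lightly, never driving the sleeve hard against its stop, and leave the bracket, its tilting table and the other things as they are.

Things in the scene. Friction and masses are not known exactly. Their poses are not given: they have to be found in the camera images.
- stand: black block with three bores for instruments, fixed to the bench, 70 (x) x 205 (y) x 60 mm high; origin at the centre of its underside, z up. The bores, 21 mm wide and 50 mm deep, lie in a row along its y at -65, 0 and +65 mm; which instrument stands in which bore varies
- gauge: cordless pen gauge, 135 mm, 0.12 kg, upright in one bore of the stand, foot down. z up its axis; origin in the underside of the black collar (32 mm wide, 8 high) that rests on the stand's top. Blue barrel 30 (x) x 24 (y) mm, z 8 to 90 mm, yellow top, black windows on its y faces. Below: dark neck 18 mm wide to z -22, then the bright sleeve; foot at z -45 mm. Lift 50 mm to clear the bore
- sleeve (a joint): how far the gauge's spring sleeve is pushed in, m: 0 = fully out, 0.008 = against its stop. Spring: 1.4 N to start it, 3 N at 4 mm, 4.6 N at 8 mm; beyond that the contact is hard
- foot (a point): centre of the sleeve's flat round end (12 mm wide), the part that goes on the surface; its axes are the gauge's, so z points up the gauge away from the surface
- zero_plate: bare polished steel disc 50 mm wide, 10 mm high, in a black rubber ring 64 mm wide and 6 mm high, fixed to the bench; origin at the centre of its underside
- zero_top (a point): centre of the zero plate's level top face, 10 mm above the bench; z up
- bracket_table: tilting steel table (140 x 112 mm, locked by friction) of an angle plate, with a grey coated sheet bracket clamped on it: 86 (x) x 94 (y) x 3 mm, 24 mm flange up along its +y edge, 14 mm lug on -y. Origin on the hinge, 60 mm above the bench; z square to the face, x up the slope. Slope (8 to 25 degrees) and direction vary. A toggle clamp 37 mm high presses 42 mm up the slope from the ring
- mark (a point): centre of the red ring (24 mm inside, 30 mm outside) on the bracket's face, 69 to 80 mm above the bench; z is the face's outward normal, x points up the slope
- marker: white paint marker with a red cap, 19 mm wide, upright in a bore of the stand, its top 78 mm above the stand; leave it. Origin at its lower end, on the bore's floor
- torch: dark metal pocket torch, head up, 26 mm wide, upright in a bore of the stand, its top 76 mm above the stand; leave it. Origin at its lower end, on the bore's floor
- next_bracket: a second grey bracket without a ring, 86 x 94 x 24 mm, lying loose on the bench; leave it. Origin at the centre of its underside
There are look-alikes about, which are no part of the job. Leave any orange or pink look-alike of the gauge alone.

How it is judged:
On the way, in this order (a step that is already met when the one before it is completed fails the run):
1. the gauge is lifted out of the stand in the gripper (height (world z) of foot above 0.063 m and contact force between gauge and the fingers above 1 N and contact force between gauge and stand below 0.1 N), for 0.1 s.
2. the gauge stands upright (within 8 degrees) on the zero plate, sleeve pressed in 1.5 to 7.5 mm, force 1 to 7 N, for half a second (horizontal distance between foot and zero_top below 0.019 m and angle between gauge's own z axis and vertical below 0.14 rad and value of joint sleeve between 0.0015 and 0.0075 m and contact force between gauge and zero_plate between 1 and 7 N and contact force between gauge and the fingers above 1 N), for 0.5 s.
At the end, for the whole second after the job is handed in: Still gripped after zeroing: foot within 6 mm of the ring's centre, gauge within 8 degrees of square to the face, sleeve in 1.5 to 7.5 mm, 1 to 7 N on the bracket, arm not touching it; bracket (6 mm), marker, torch, loose bracket (20 mm) where they were, gauge still (distance between foot and mark below 0.006 m and angle between the z axis of gauge and the z axis of mark, either way round below 0.14 rad and value of joint sleeve between 0.0015 and 0.0075 m and contact force between gauge and bracket_table between 1 and 7 N and contact force between gauge and the fingers above 1 N and contact force between gauge and stand below 0.1 N and contact force between the arm and bracket_table below 0.5 N and linear speed of gauge below 0.02 m/s and distance of mark from where it was at the start of the episode below 0.006 m and distance of each of marker, torch, next_bracket from where it was at the start of the episode below 0.02 m); the arm keeps its last pose, push and grip.
It fails at once if the gauge is driven hard (over 18 N) against the bracket or the zero plate (contact force between gauge and bracket_table above 18 N or contact force between gauge and zero_plate above 18 N).
It fails at once if the clamped bracket is pushed out of its setting (over 8 mm) (distance of mark from where it was at the start of the episode above 0.008 m).
It fails at once if the marker, torch or loose bracket is disturbed (over 30 mm) (distance of any of marker, torch, next_bracket from where it was at the start of the episode above 0.03 m).
It also fails if it takes over 48 s, if anything falls off the work surface, if the arm or the gripper's body presses on something with over 40 N, if the wrist force passes 120 N, or if a joint passes its speed limit or range.

## Working session

There is one attempt and no reset: what is moved stays moved. The work goes in short steps, Python scripts to look and compute and a tool call to move; the robot and the scene stay as the last step left them, time stands still between calls to the robot, and variables do not carry over. Pictures are saved under pics/ and viewed, at most 10 in all, crops included, and the job is handed in when it is done.

Besides the shell and the picture viewer there is one more tool, called after "Call:" as name([rows], argument=value, ...), one row to a line, values as JSON. drive_tool: Moves the arm, as the interface text tells. Its arguments: {"type":"object","properties":{"increments":{"type":"array"}},"required":["increments"]}

```bash
mkdir -p pics
cat > h.py <<'E'
import numpy as np, cv2
from workcell import get_obs, camera, job_done, silhouettes
def proj(c,P):
    P=np.atleast_2d(P); V=c["view"]; q=P@V[:3,:3].T+V[:3,3]; s=q[:,:2]/q[:,2:]
    r2=(s**2).sum(1,keepdims=True); s=s*(1+c["k1"]*r2)
    return s@np.array(c["K"])[:2,:2].T+np.array(c["K"])[:2,2]
def ray(c,uv):
    K=np.array(c["K"]); d=(np.array(uv,float)-K[:2,2])/[K[0,0],K[1,1]]; s=d.copy()
    for _ in range(20): s=d/(1+c["k1"]*(s**2).sum())
    R=c["view"][:3,:3]; o=-R.T@c["view"][:3,3]; v=R.T@np.array([*s,1]); return o,v/np.linalg.norm(v)
def onz(c,uv,z):
    o,v=ray(c,uv); return o+v*(z-o[2])/v[2]
def tri(rs):
    A=0;b=0
    for o,v in rs:
        M=np.eye(3)-np.outer(v,v); A=A+M; b=b+M@o
    return np.linalg.solve(A,b)
def save(n,img,s=1): cv2.imwrite("pics/"+n,cv2.resize(img[:,:,::-1],None,fx=s,fy=s,interpolation=cv2.INTER_CUBIC))
E
python3 - <<'E'
from h import *
import pickle
cs={n:camera(n) for n in("scene","top")}
for n,c in cs.items():
    save(n+"0.png",c["image"],1.5)
    print(n,c["K"],c["k1"],np.round(c["view"],3).tolist())
    for q in["stand","gauge","zero_plate","bracket_table","mark","marker","torch","next_bracket"]:
        for d in silhouettes(q,c)[:3]:
            m=d["region"]; ys,xs=np.nonzero(m); print(q,round(d["conf"],2),np.round(d["bbox"]).tolist(),xs.mean().round(1),ys.mean().round(1),len(xs),c["image"][m].mean(0).round())
pickle.dump(cs,open("c0.pkl","wb"))
E
```

```text
scene [[481.22502372   0.         252.10477898]
 [  0.         481.22502372 196.21476462]
 [  0.           0.           1.        ]] -0.19663138483301992 [[-0.44, 0.898, -0.017, 0.229], [0.572, 0.265, -0.776, -0.264], [-0.692, -0.351, -0.63, 1.606], [0.0, 0.0, 0.0, 1.0]]
stand 0.68 [310.0, 210.0, 401.0, 255.0] 357.3 232.5 2676 [38. 37. 40.]
gauge 0.83 [314.0, 228.0, 334.0, 278.0] 322.7 249.0 630 [130.  82.  22.]
gauge 0.78 [304.0, 154.0, 316.0, 199.0] 309.5 175.3 429 [127.  86.  87.]
gauge 0.59 [319.0, 184.0, 333.0, 226.0] 327.0 204.8 467 [61. 71. 81.]
zero_plate 0.68 [248.0, 200.0, 275.0, 219.0] 260.9 208.1 348 [149. 152. 156.]
zero_plate 0.39 [93.0, 148.0, 160.0, 196.0] 127.9 171.0 1672 [154. 152. 155.]
bracket_table 0.83 [96.0, 146.0, 162.0, 192.0] 127.7 170.9 1721 [154. 151. 155.]
mark 0.86 [95.0, 149.0, 158.0, 198.0] 127.9 171.0 1657 [154. 152. 155.]
marker 0.66 [377.0, 202.0, 392.0, 230.0] 384.1 212.0 208 [119.  68.  67.]
torch 0.82 [355.0, 194.0, 361.0, 225.0] 356.1 207.6 222 [86. 88. 91.]
next_bracket 0.65 [240.0, 244.0, 285.0, 285.0] 262.4 263.4 1356 [161. 164. 168.]
top [[3
[... 602 characters left out ...]
.2 305 [93. 95. 82.]
gauge 0.71 [173.0, 136.0, 195.0, 162.0] 182.2 148.5 297 [135.  99.  57.]
bracket_table 0.97 [385.0, 171.0, 479.0, 236.0] 425.5 203.5 3474 [166. 166. 168.]
mark 0.66 [387.0, 173.0, 477.0, 233.0] 425.8 203.3 3357 [167. 166. 169.]
marker 0.72 [121.0, 203.0, 140.0, 214.0] 129.5 208.5 173 [95. 48. 47.]
marker 0.33 [225.0, 131.0, 263.0, 177.0] 241.3 154.2 1281 [146. 149. 150.]
torch 0.58 [150.0, 199.0, 163.0, 212.0] 157.6 202.7 163 [111. 114. 118.]
torch 0.39 [119.0, 186.0, 213.0, 231.0] 165.4 211.0 2302 [45. 45. 47.]
next_bracket 0.88 [227.0, 134.0, 263.0, 176.0] 241.2 154.1 1226 [147. 150. 152.]
next_bracket 0.46 [383.0, 172.0, 478.0, 236.0] 425.8 203.5 3280 [168. 167. 170.]
```

View pics/scene0.png

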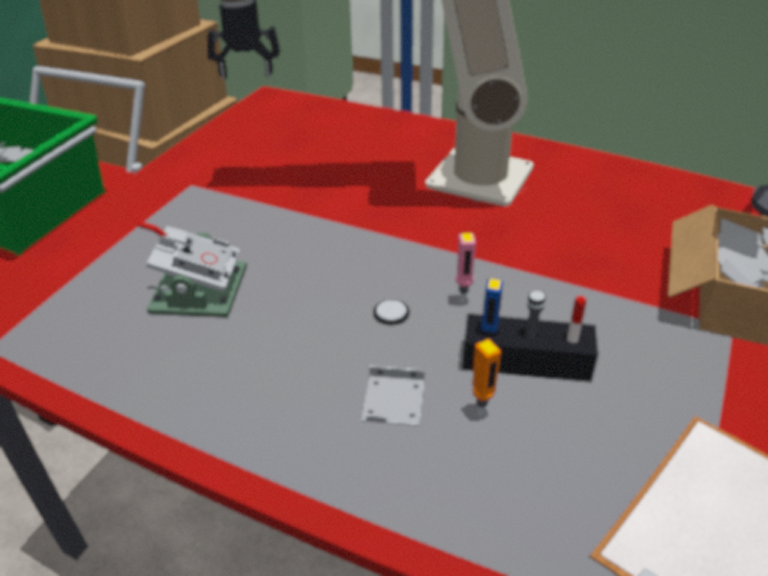

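View pics/top0.png

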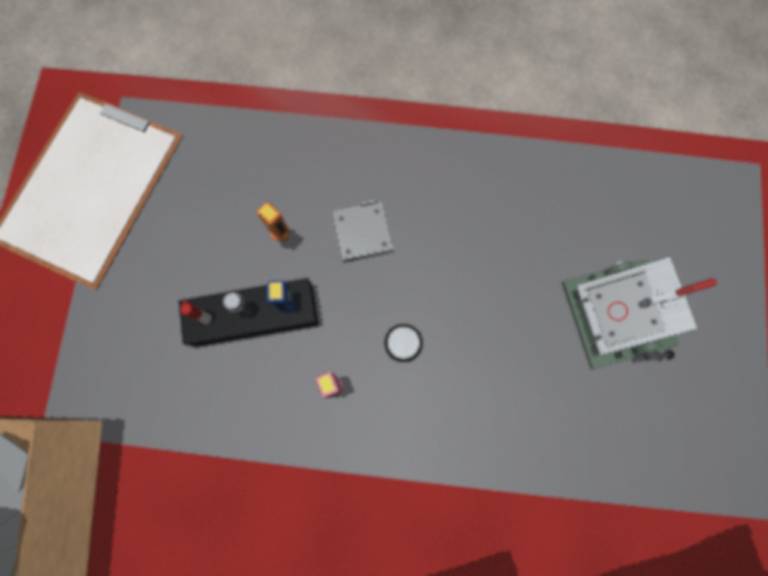

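The gauge look-alikes are orange at scene (322,249), pink at (309,175) and blue at (327,205), which is (187,197) in the top view. Only the blue one stands in the stand, so it fits the description. I'll confirm it in a crop.

Run:
```python
from h import *
import pickle
cs=pickle.load(open("c0.pkl","rb")); S,T=cs["scene"]["image"],cs["top"]["image"]
save("brS.png",S[142:202,90:170],10); save("brT.png",T[165:240,380:480],8)
a=cv2.resize(S[175:265,300:405],None,fx=5,fy=5,interpolation=cv2.INTER_CUBIC)[:450,:400]
b=cv2.resize(T[175:240,145:225],None,fx=5,fy=5,interpolation=cv2.INTER_CUBIC)
b=np.vstack([b,np.zeros((450-325,400,3),np.uint8)])
save("ga.png",np.hstack([a,b]))
```

```text
(no output)
```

View pics/brS.png

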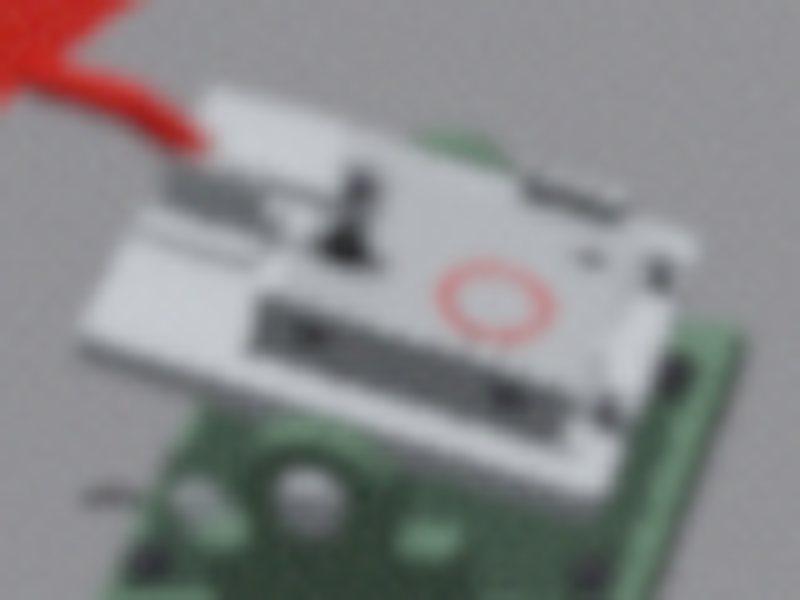

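View pics/brT.png

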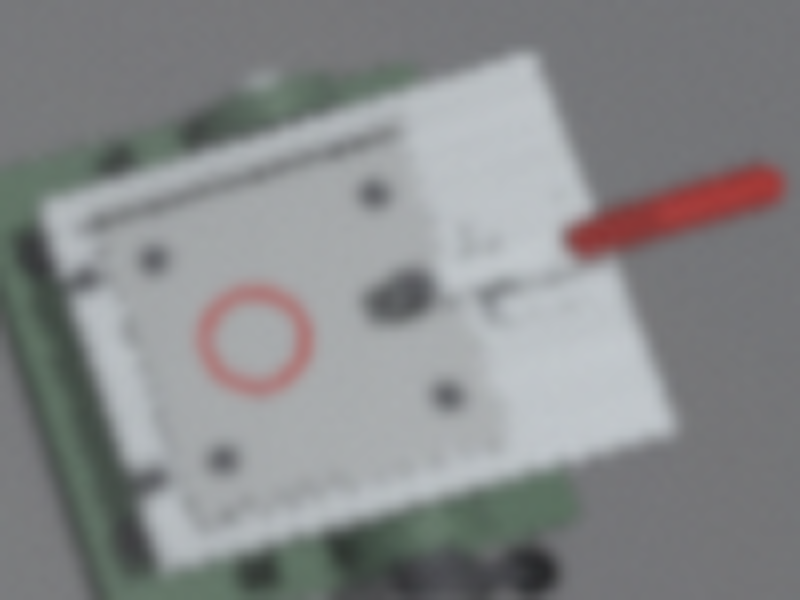

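View pics/ga.png

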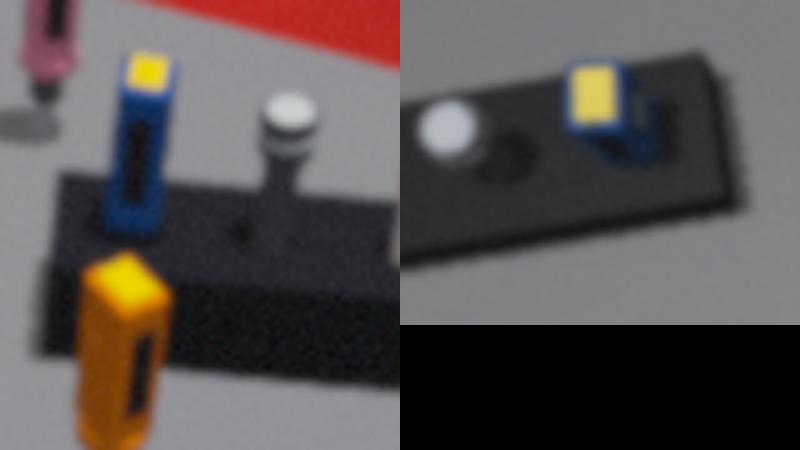

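The crop confirms that the blue gauge stands in the stand's end bore, with its yellow top near scene (329,189) and top (184,194). The other two views show the table corners and the red ring, at about scene (139,172) and top (411,207). Next I fit the poses.

```bash
cat > fit.py <<'E'
from h import *
import pickle
from scipy.optimize import least_squares
from scipy.spatial.transform import Rotation as R
cs=pickle.load(open("c0.pkl","rb")); S,T=cs["scene"],cs["top"]
print("cams",ray(S,(256,192))[0],ray(T,(256,192))[0])
def cen(c,box,f):
    x0,y0,x1,y1=box; im=c["image"].astype(int); m=np.zeros(im.shape[:2],np.uint8); m[y0:y1,x0:x1]=f(im)[y0:y1,x0:x1]
    return m
red=lambda i:(i[...,0]-i[...,1]>22)
yel=lambda i:(np.minimum(i[...,0],i[...,1])-i[...,2]>60)
rg={}
for k,c,b in(("S",S,(132,166,148,179)),("T",T,(402,198,422,217))):
    m=cen(c,b,red); ys,xs=np.nonzero(m); e=cv2.fitEllipse(np.c_[xs,ys].astype(np.float32)); rg[k]=np.array(e[0]); print("ring",k,e,len(xs))
ring=tri([ray(S,rg["S"]),ray(T,rg["T"])]); print("ring",ring, proj(S,ring)-rg["S"],proj(T,ring)-rg["T"])
o=lambda u,s,x,y:[(u[0]+.5)/s-.5+x,(u[1]+.5)/s-.5+y]
ct=np.array([o(u,8,380,165) for u in[(42,203),(537,52),(678,432),(165,572)]])
sc=np.array([o(u,10,90,142) for u in[(605,490),(82,335),(212,92),(697,240)]])
L=np.array([[-70,56,0],[70,56,0],[70,-56,0],[-70,-56,0]])/1e3  # x up slope, y left
def res(p,full=False):
    Rm=R.from_rotvec(p[3:6]).as_matrix(); W=L@Rm.T+p[:3]; r=Rm@np.array([p[6],p[7],.003])+p[:3]
    e=np.r_[(proj(T,W)-ct).ravel()/.5,(proj(S,W)-sc).ravel()/.7,(proj(T,r)-rg["T"]).ravel()/.2,(proj(S,r)-rg["S"]).ravel()/.2]
    return (Rm,r,W,e) if full else e
best=None
for pitch in(-.1,-.3):
    q=(R.from_euler("z",-1.8)*R.from_euler("y",pitch)).as_rotvec()
    s=least_squares(res,np.r_[ring,q,-.02,0],loss="soft_l1")
    if best is None or s.cost<best.cost: best=s
Rm,r,W,e=res(best.x,True); n=Rm[:,2]
print("cost",best.cost,"mark",r,"normal",n,"slope",np.degrees(np.arccos(n[2])),"upslope",Rm[:,0],"local",best.x[6:]); print(e.round(1)); print(W.round(3))
for k,c,b in(("S",S,(322,180,336,196)),("T",T,(175,182,195,206))):
    m=cen(c,b,yel); ys,xs=np.nonzero(m); rg["g"+k]=np.array([xs.mean(),ys.mean()]); print("yel",k,rg["g"+k],len(xs))
    if k=="T":
        P=np.array([onz(c,(x,y),.15)[:2] for x,y in zip(xs,ys)])*1e3; print("topface rect mm",cv2.minAreaRect(P.astype(np.float32)),np.linalg.eigh(np.cov(P.T)))
print("gauge top",tri([ray(S,rg["gS"]),ray(T,rg["gT"])]),onz(S,rg["gS"],.15),onz(T,rg["gT"],.15))
m=silhouettes("stand",T)[0]["region"].astype(np.uint8)
P=np.array([onz(T,(x,y),.06)[:2] for y,x in np.argwhere(m)])*1e3; print("stand rect@60",cv2.minAreaRect(P.astype(np.float32)))
z=silhouettes("zero_plate",S)[0]["bbox"]; 
for k,c,b in(("S",S,(244,196,280,222)),("T",T,(252,212,286,246))):
    im=c["image"].astype(int).mean(2); x0,y0,x1,y1=b; w=np.zeros(im.shape,bool); w[y0:y1,x0:x1]=im[y0:y1,x0:x1]>145; ys,xs=np.nonzero(w)
    print("zero",k,xs.mean(),ys.mean(),len(xs),onz(c,(xs.mean(),ys.mean()),.01))
E
python3 fit.py
```

```text
cams [1.36404962 0.42873623 0.81119166] [0.40509067 0.03466186 0.87573979]
ring S ((139.02647399902344, 171.71937561035156), (6.814179420471191, 10.51418685913086), 101.32156372070312) 44
ring T ((411.4670715332031, 207.00914001464844), (11.985223770141602, 12.924524307250977), 90.1890869140625) 82
ring [ 0.58574627 -0.29885381  0.07240858] [[0.46087039 0.16758134]] [[ 0.56914827 -0.19655166]]
cost 5.569414676540751 mark [ 0.58538197 -0.29856227  0.07216323] normal [-0.12115279  0.2888044   0.94969154] slope 18.2513881399212 upslope [ 0.3417301  -0.88612053  0.31306698] local [-2.62864635e-02 -1.08761834e-05]
[-0.1 -0.4 -0.1 -0.3  0.5  0.   0.5 -0.1  0.  -0.3  0.3 -0.2  1.   0.2
  1.3 -0.2  2.  -0.2  3.2  1. ]
[[ 0.623 -0.24   0.056]
 [ 0.671 -0.364  0.1  ]
 [ 0.566 -0.405  0.099]
 [ 0.519 -0.281  0.055]]
yel S [329.1  188.75] 40
yel T [183.04477612 193.43283582] 67
topface rect mm ((543.0977172851562, 205.56832885742188), (19.39348602294922, 12.46037483215332), 8.869902610778809) EighResult(eigenvalues=array([16.45256377, 34.9957529 ]), eigenvectors=array([[ 0.14708341, -0.98912409],
       [-0.98912409, -0.14708341]]))
gauge top [0.54311773 0.20482    0.15124576] [0.54177999 0.20406259 0.15      ] [0.54322386 0.20547961 0.15      ]
stand rect@60 ((520.1632080078125, 263.37030029296875), (80.15513610839844, 209.4364471435547), 16.6617374420166)
zero S 261.89413447782545 207.7997138769671 699 [0.51538653 0.02565493 0.01      ]
zero T 268.51875 228.071875 320 [0.5086135  0.02003446 0.01      ]
```

Run:
```python
from h import *
import pickle
from scipy.spatial.transform import Rotation as R
o=get_obs(); print(o["eef_pos"],R.from_quat(o["tool_rot"]).as_matrix().round(3),o["ft_force"],o["grip_width"])
cs=pickle.load(open("c0.pkl","rb")); S,T=cs["scene"],cs["top"]
for n,z in(("pink",[(309.5,160),(218,256)]),("orange",[(323,231),(180,142)])): print(n,tri([ray(S,z[0]),ray(T,z[1])]))
# blue barrel axis: refine base: blue mask in both
for k,c,b in(("S",S,(318,182,340,228)),("T",T,(172,182,204,214))):
    x0,y0,x1,y1=b; i=c["image"].astype(int)[y0:y1,x0:x1]; m=i[...,2]-i[...,0]>30; ys,xs=np.nonzero(m); print(k,len(xs),xs.min()+x0,xs.max()+x0,ys.min()+y0,ys.max()+y0)
    for z in(.068,.150): print([proj(c,[.543,.2035,z]).round(1).tolist()])
C=.0
im=S["image"].astype(int).mean(2)[196:222,244:280]; ys,xs=np.nonzero(im>170); print(len(xs),onz(S,(xs.mean()+244,ys.mean()+196),.01))
```

```text
[ 0.21241656 -0.45263953  0.23132508] [[ 0.905  0.425  0.   ]
 [ 0.425 -0.905 -0.   ]
 [ 0.     0.    -1.   ]] [-0.38432749  0.64429748 -0.51465669] 0.08541819425348074
pink [0.42630053 0.11695931 0.12958225]
orange [0.65943305 0.23352025 0.13330831]
S 249 320 335 188 221
[[[325.8, 216.6]]]
[[[328.7, 189.0]]]
T 78 178 194 187 206
[[[191.1, 201.2]]]
[[[184.0, 193.6]]]
181 [0.51012788 0.01917256 0.01      ]
```

Call:
drive_tool([
  [[14,28,0],[0,0,5],0.6],
  [[14,28,0],[0,0,5],0.6],
  [[14,28,0],[0,0,5],0.6],
  [[14,28,0],[0,0,5],0.6],
  [[14,28,0],[0,0,5],0.6],
  [[14,28,0],[0,0,5],0.6],
  [[14,28,0],[0,0,5],0.6],
  [[14,28,0],[0,0,5],0.6],
])

```text
clock: 1.67
eef_pos: [0.3248, -0.2273, 0.2315]
tool_rot: [0.842, 0.54, 0.0, 0.0]
ft_force: [0.3, -0.1, 0.0]
grip_width: 0.0512
grasp_force: 0.0
```

Call:
drive_tool([
  [[14,28,0],[0,0,5],0.6],
  [[14,28,0],[0,0,5],0.6],
  [[14,28,0],[0,0,5],0.6],
  [[14,28,0],[0,0,5],0.6],
  [[14,28,0],[0,0,5],0.6],
  [[14,28,0],[0,0,5],0.6],
  [[14,28,0],[0,0,5],0.6],
  [[14,28,0],[0,0,5],0.6],
])

```text
clock: 2.33
eef_pos: [0.4369, -0.0031, 0.2315]
tool_rot: [0.606, 0.795, 0.0, 0.0]
ft_force: [-0.1, 0.2, 0.0]
grip_width: 0.0515
grasp_force: 0.0
```

Call:
drive_tool([
  [[14,28,0],[0,0,0],0.6],
  [[14,28,0],[0,0,0],0.6],
  [[14,28,0],[0,0,0],0.6],
  [[14,28,0],[0,0,0],0.6],
  [[14,28,0],[0,0,0],0.6],
  [[14,28,0],[0,0,0],0.6],
  [[14,28,0],[0,0,0],0.6],
  [[0,0,0],[0,0,0],0.6],
])

```text
clock: 3.0
eef_pos: [0.5363, 0.1961, 0.2302]
tool_rot: [0.606, 0.796, 0.001, -0.0]
ft_force: [0.2, -0.3, 0.0]
grip_width: 0.0512
grasp_force: 0.0
```

Call:
drive_tool([
  [[6.7,7.4,0],[0,0,0],0.6],
  [[0,0,-25],[0,0,0],0.6],
  [[0,0,-25],[0,0,0],0.6],
  [[0,0,-10],[0,0,0],0.6],
  [[0,0,0],[0,0,0],0.6],
])

```text
clock: 3.42
eef_pos: [0.5388, 0.1976, 0.1682]
tool_rot: [0.608, 0.794, -0.003, -0.002]
ft_force: [-0.7, 0.4, 0.2]
grip_width: 0.0509
grasp_force: 0.0
```

Run:
```python
from h import *
o=get_obs(); print(o["eef_pos"])
S,T=camera("scene"),camera("top")
a=cv2.resize(S["image"][140:230,290:370],None,fx=5,fy=5,interpolation=cv2.INTER_CUBIC)
b=cv2.resize(T["image"][150:240,150:230],None,fx=5,fy=5,interpolation=cv2.INTER_CUBIC)
save("pre.png",np.hstack([a,b])); print(proj(S,o["eef_pos"]),proj(T,o["eef_pos"]))
```

```text
[0.53884105 0.19758084 0.16816463]
[[327.43057051 180.77901442]] [[184.74574835 194.07695653]]
```

View pics/pre.png

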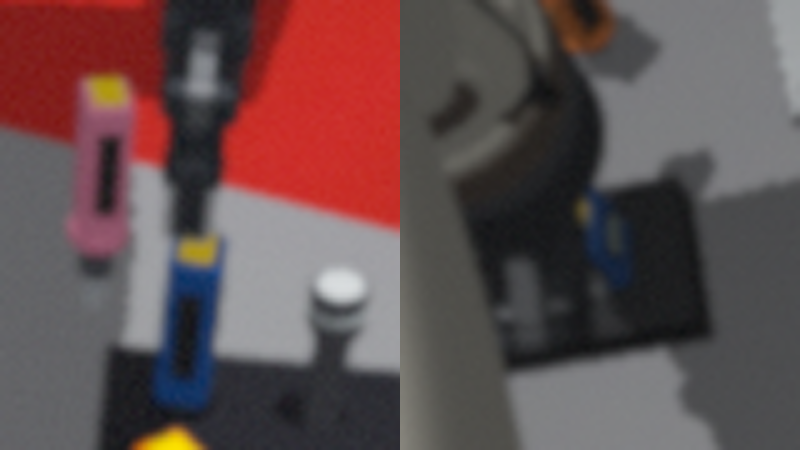

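The gripper sits directly over the blue gauge: in the left half of the crop, the fingers are at x≈195 and the gauge top at x≈198. I shift a few mm and go down.

Call:
drive_tool([
  [[2,3,0],[0,0,0],0.6],
  [[2.5,2.5,0],[0,0,0],0.6],
  [[0,0,-15],[0,0,0],0.6],
  [[0,0,-18],[0,0,0],0.6],
  [[0,0,-18],[0,0,0],0.6],
  [[0,0,-15],[0,0,0],0.6],
  [[0,0,-5],[0,0,0],0.6],
  [[0,0,0],[0,0,0],0.6],
])

```text
clock: 4.18
eef_pos: [0.5453, 0.2043, 0.0997]
tool_rot: [0.608, 0.794, -0.001, -0.0]
ft_force: [0.1, -0.4, 0.2]
grip_width: 0.0511
grasp_force: 0.0
```

Call:
drive_tool([
  [[0,0,0],[0,0,0],0.4],
  [[0,0,0],[0,0,0],0.25],
  [[0,0,0],[0,0,0],0.1],
  [[0,0,0],[0,0,0],0],
  [[0,0,0],[0,0,0],0],
  [[0,0,0],[0,0,0],0],
])

```text
clock: 4.68
eef_pos: [0.5467, 0.2047, 0.1018]
tool_rot: [0.608, 0.794, 0.001, 0.001]
ft_force: [-0.4, 0.3, 5.1]
grip_width: 0.0296
grasp_force: 59.7
```

Call:
drive_tool([
  [[0,0,5],[0,0,0],0],
  [[0,0,12],[0,0,0],0],
  [[0,0,18],[0,0,0],0],
  [[0,0,20],[0,0,0],0],
  [[0,0,15],[0,0,0],0],
  [[0,0,5],[0,0,0],0],
  [[0,0,0],[0,0,0],0],
  [[0,0,0],[0,0,0],0],
])

```text
clock: 5.35
eef_pos: [0.5452, 0.2041, 0.1746]
tool_rot: [0.608, 0.794, -0.001, -0.0]
ft_force: [-0.1, 0.3, -0.8]
grip_width: 0.0293
grasp_force: 60.0
```

Call:
drive_tool([
  [[-4.5,-12,0],[0,0,-3],0],
  [[-4.5,-24,0],[0,0,-3],0],
  [[-4.5,-28,0],[0,0,-3],0],
  [[-4.5,-30,0],[0,0,-3],0],
  [[-4.5,-30,0],[0,0,-3],0],
  [[-4.5,-28,0],[0,0,-3],0],
  [[-4.5,-20,0],[0,0,-3],0],
  [[-4.5,-12,0],[0,0,-3],0],
])

```text
clock: 6.02
eef_pos: [0.5079, 0.0179, 0.1735]
tool_rot: [0.761, 0.648, -0.002, -0.001]
ft_force: [0.1, 0.3, -0.9]
grip_width: 0.029
grasp_force: 59.9
```

Call:
drive_tool([
  [[0,0,-20],[0,0,0],0],
  [[0,0,-20],[0,0,0],0],
  [[0,0,0],[0,0,0],0],
  [[0,0,0],[0,0,0],0],
])

```text
clock: 6.35
eef_pos: [0.5075, 0.0201, 0.1332]
tool_rot: [0.76, 0.65, -0.002, -0.002]
ft_force: [-0.0, 0.7, -0.7]
grip_width: 0.0292
grasp_force: 59.9
```

Run:
```python
from h import *
from scipy.spatial.transform import Rotation as R
o=get_obs(); p=o["eef_pos"]; Rm=R.from_quat(o["tool_rot"]).as_matrix(); f=p+Rm@[0,0,.0868]
print(p,Rm[:,1],f,o["ft_force"],o["joint_pos"])
S,T=camera("scene"),camera("top")
print(*[(n,proj(S,q).round(1),proj(T,q).round(1)) for n,q in(("foot",f),("zero",[.509,.0197,.01]),("tcp",p))])
a=cv2.resize(S["image"][130:225,220:300],None,fx=5,fy=5,interpolation=cv2.INTER_CUBIC)
b=cv2.resize(T["image"][165:260,230:310],None,fx=5,fy=5,interpolation=cv2.INTER_CUBIC)
save("zero.png",np.hstack([a,b]))
```

```text
[0.50746629 0.02008939 0.133239  ] [ 0.98802703 -0.1541763  -0.00568018] [0.50696388 0.02006762 0.04644046] [-0.03741977  0.6538304  -0.742038  ] [ 3.95799291e-02  3.25132557e-01 -1.44572136e-01  1.10688513e+00
 -2.16689685e-05  1.76516933e+00]
('foot', array([[261.2, 194.3]]), array([[268.9, 226.9]])) ('zero', array([[260.9, 205.7]]), array([[268.7, 227.9]])) ('tcp', array([[261. , 166.5]]), array([[270.2, 221.7]]))
```

View pics/zero.png

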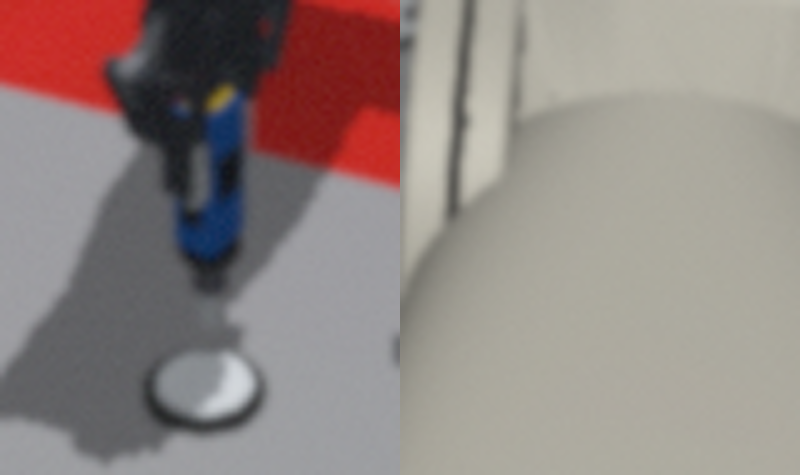

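Call:
drive_tool([
  [[0,0,-12],[0,0,0],0],
  [[0,0,-12],[0,0,0],0],
  [[0,0,-7],[0,0,0],0],
  [[0,0,-2],[0,0,0],0],
  [[0,0,0],[0,0,0],0],
  [[0,0,0],[0,0,0],0],
])

```text
clock: 6.95
eef_pos: [0.5102, 0.0204, 0.103]
tool_rot: [0.76, 0.65, 0.0, 0.0]
ft_force: [-0.1, -0.6, -2.5]
grip_width: 0.0293
grasp_force: 59.9
```

Call:
drive_tool([
  [[0,0,-2],[0,0,0],0],
  [[0,0,0],[0,0,0],0],
  [[0,0,0],[0,0,0],0],
])

```text
clock: 7.2
eef_pos: [0.5098, 0.0203, 0.1006]
tool_rot: [0.76, 0.65, 0.0, 0.0]
ft_force: [0.2, 0.6, -1.3]
grip_width: 0.0291
grasp_force: 59.9
```

Call:
drive_tool([
  [[0,0,-2],[0,0,0],0],
  [[0,0,0],[0,0,0],0],
  [[0,0,0],[0,0,0],0],
])

```text
clock: 7.45
eef_pos: [0.5095, 0.0202, 0.0982]
tool_rot: [0.76, 0.65, -0.0, -0.0]
ft_force: [0.4, -0.0, -1.6]
grip_width: 0.0294
grasp_force: 59.9
```

Call:
drive_tool([
  [[0,0,-2],[0,0,0],0],
  [[0,0,0],[0,0,0],0],
  [[0,0,0],[0,0,0],0],
])

```text
clock: 7.7
eef_pos: [0.5099, 0.0203, 0.0965]
tool_rot: [0.76, 0.65, 0.0, 0.0]
ft_force: [0.2, -0.1, -0.7]
grip_width: 0.0294
grasp_force: 60.2
```

Call:
drive_tool([
  [[0,0,-1.5],[0,0,0],0],
  [[0,0,0],[0,0,0],0],
  [[0,0,0],[0,0,0],0],
])

```text
clock: 7.95
eef_pos: [0.5099, 0.0203, 0.095]
tool_rot: [0.76, 0.65, 0.0, 0.0]
ft_force: [0.1, -0.5, 0.6]
grip_width: 0.0296
grasp_force: 60.3
```

```bash
python3 -c "
from h import *
F=[]
for i in range(5): camera('scene'); o=get_obs(); F.append(np.r_[o['ft_force'],o['eef_pos'][2]*1e3])
print(np.round(F,2))"
```

```text
[[ 5.300e-01  1.400e-01  1.210e+00  9.502e+01]
 [-4.000e-02  8.300e-01  8.500e-01  9.500e+01]
 [ 6.500e-01 -3.300e-01  1.170e+00  9.500e+01]
 [ 8.000e-02  5.800e-01 -3.500e-01  9.498e+01]
 [-5.400e-01 -7.700e-01  1.420e+00  9.497e+01]]
```

Call:
drive_tool([
  [[0,0,-1],[0,0,0],0],
  [[0,0,-1],[0,0,0],0],
  [[0,0,0],[0,0,0],0],
  [[0,0,0],[0,0,0],0],
  [[0,0,0],[0,0,0],0],
  [[0,0,0],[0,0,0],0],
  [[0,0,0],[0,0,0],0],
  [[0,0,0],[0,0,0],0],
])

```text
clock: 8.87
eef_pos: [0.5098, 0.0203, 0.0929]
tool_rot: [0.76, 0.65, 0.0, 0.0]
ft_force: [0.2, 0.0, 0.6]
grip_width: 0.0295
grasp_force: 60.4
```

```bash
python3 -c "
from h import *
F=[]
for i in range(16): camera('scene'); o=get_obs(); F.append(np.r_[o['ft_force'],o['eef_pos'][2]*1e3])
print(np.mean(F,0).round(2),np.std(F,0).round(2),o['clock'])"
```

```text
[ 1.520e+00 -8.000e-02  1.420e+00  9.289e+01] [0.44 0.58 0.44 0.02] 9.6667
```

Call:
drive_tool([
  [[0,0,5],[0,0,0],0],
  [[0,0,20],[0,0,0],0],
  [[0,0,28],[0,0,0],0],
  [[0,0,28],[0,0,0],0],
  [[2,-10,18],[0,0,-2],0],
  [[5,-20,5],[0,0,-4],0],
  [[5,-25,0],[0,0,-4],0],
  [[5,-25,0],[0,0,-4],0],
])

```text
clock: 10.33
eef_pos: [0.5257, -0.06, 0.197]
tool_rot: [0.834, 0.552, -0.001, -0.001]
ft_force: [0.8, 0.3, -2.0]
grip_width: 0.0295
grasp_force: 60.0
```

Call:
drive_tool([
  [[5,-25,0],[0,0,-4],0],
  [[5,-25,0],[0,0,-4],0],
  [[5,-25,0],[-2,-0.8,0],0],
  [[5,-25,0],[-2.1,-0.9,0],0],
  [[5,-25,0],[-2.1,-0.9,0],0],
  [[5,-25,0],[-2.1,-0.9,0],0],
  [[5,-20,0],[-2.1,-0.9,0],0],
  [[5,-15,0],[-2.1,-0.9,0],0],
])

```text
clock: 11.0
eef_pos: [0.565, -0.2461, 0.1955]
tool_rot: [0.864, 0.489, -0.015, 0.117]
ft_force: [0.6, 0.5, -2.9]
grip_width: 0.0294
grasp_force: 60.0
```

Call:
drive_tool([
  [[3,-10,0],[-2.1,-0.9,0],0],
  [[0,-6,0],[-2.1,-0.9,0],0],
  [[0,0,0],[0,0,0],0],
  [[0,0,0],[0,0,0],0],
])

```text
clock: 11.33
eef_pos: [0.568, -0.2598, 0.1955]
tool_rot: [0.859, 0.488, -0.019, 0.155]
ft_force: [0.0, 0.2, -1.1]
grip_width: 0.0295
grasp_force: 60.0
```

```bash
cat > chk.py <<'E'
from h import *
from scipy.spatial.transform import Rotation as R
mark=np.array([.5854,-.2986,.0722]); n=np.array([-.1212,.2888,.9497])
def st(k=5):
    P=[];F=[];Z=[]
    for i in range(k):
        c=camera("scene"); o=get_obs(); P.append(o["eef_pos"]); F.append(o["ft_force"]); Z.append(R.from_quat(o["tool_rot"]).as_matrix()[:,2])
    p=np.mean(P,0); z=np.mean(Z,0); z/=np.linalg.norm(z); f=p+z*.0868
    print("clock",o["clock"],"tcp",p.round(4),"z",z.round(3),"tilt err deg",np.degrees(np.cross(-z,n)).round(2),"F",np.mean(F,0).round(2),"Fn",(np.mean(F,0)@n).round(2))
    d=f-mark; print("foot",f.round(4),"height",(d@n*1e3).round(2),"lateral mm",((d-n*(d@n))*1e3).round(2)); return c,o,f
E
python3 -c "
from chk import *
c,o,f=st(); g=f-n*((f-mark)@n); print(proj(c,f),proj(c,mark),proj(c,g),o['joint_pos'].round(2))
save('br1.png',c['image'][110:200,90:190],8)"
```

```text
clock 11.5833 tcp [ 0.5693 -0.2603  0.1965] z [ 0.121 -0.286 -0.951] tilt err deg [-0.2  -0.04 -0.01] F [-0.2  -0.1  -1.07] Fn -1.02
foot [ 0.5797 -0.2851  0.114 ] height 44.26 lateral mm [-0.29  0.73 -0.26]
[[142.55142321 158.99632215]] [[139.65353054 171.90329188]] [[139.9544929  171.98999539]] [-0.32  0.34  0.01  1.03 -0.24  1.77]
```

View pics/br1.png

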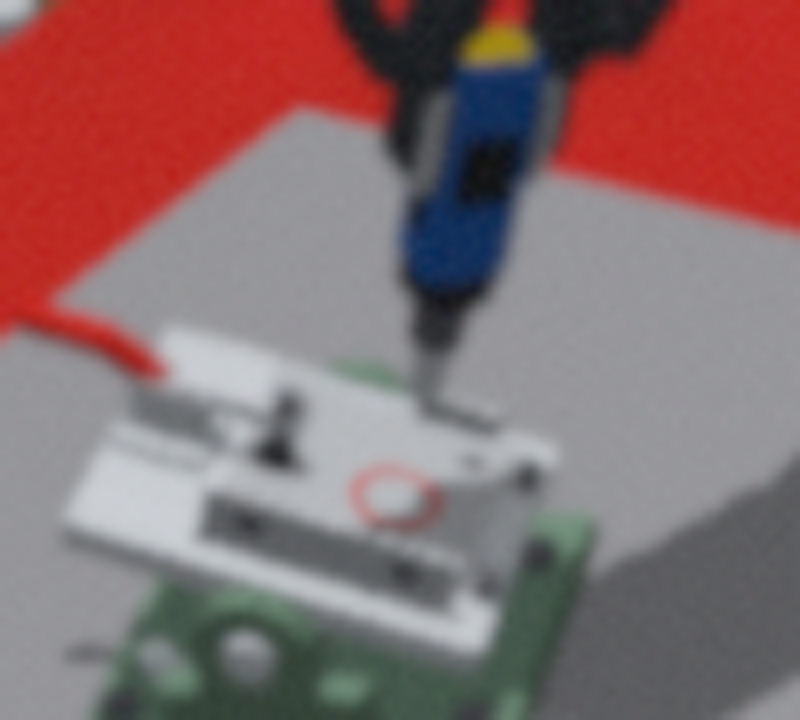

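Call:
drive_tool([
  [[1.3,-3.2,-9],[0,0,0],0],
  [[1.3,-3.2,-9.5],[0,0,0],0],
  [[1.3,-3.2,-9.5],[0,0,0],0],
  [[1.4,-3.2,-9.5],[0,0,0],0],
  [[0,0,0],[0,0,0],0],
  [[0,0,0],[0,0,0],0],
])

```text
clock: 12.08
eef_pos: [0.574, -0.2735, 0.1575]
tool_rot: [0.859, 0.487, -0.019, 0.155]
ft_force: [0.5, -0.6, -2.0]
grip_width: 0.0292
grasp_force: 60.1
```

```bash
python3 -c "
from chk import *
c,o,f=st(8); g=f-n*((f-mark)@n); print(proj(c,f),proj(c,mark),proj(c,g))
save('br2.png',c['image'][140:200,100:180],10)"
```

```text
clock 12.4833 tcp [ 0.5751 -0.2736  0.1597] z [ 0.122 -0.287 -0.95 ] tilt err deg [-0.12  0.06 -0.03] F [ 0.3   0.08 -1.46] Fn -1.4
foot [ 0.5858 -0.2985  0.0772] height 4.73 lateral mm [ 0.95 -1.24  0.5 ]
[[139.30662757 170.46686186]] [[139.65353054 171.90329188]] [[139.03810028 171.82990696]]
```

View pics/br2.png

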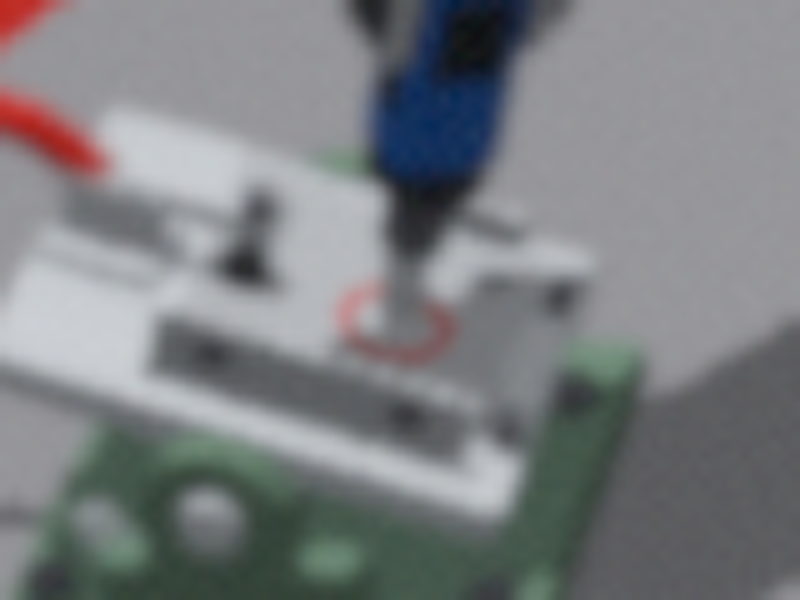

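Call:
drive_tool([
  [[0.2,-0.6,-1.9],[0,0,0],0],
  [[0.2,-0.6,-1.9],[0,0,0],0],
  [[0,0,0],[0,0,0],0],
  [[0,0,0],[0,0,0],0],
])

```text
clock: 12.82
eef_pos: [0.5754, -0.2747, 0.1556]
tool_rot: [0.859, 0.487, -0.018, 0.157]
ft_force: [-0.4, 0.2, -0.7]
grip_width: 0.0296
grasp_force: 60.2
```

```bash
python3 -c "
from chk import *
st(10)"
```

```text
clock 13.3167 tcp [ 0.5754 -0.2747  0.1556] z [ 0.122 -0.287 -0.95 ] tilt err deg [-0.12  0.04 -0.03] F [ 0.41 -0.   -0.72] Fn -0.74
foot [ 0.586  -0.2996  0.0731] height 0.51 lateral mm [ 0.67 -1.17  0.44]
```

Call:
drive_tool([
  [[0.1,-0.4,-1],[0,0,0],0],
  [[0.1,-0.4,-1],[0,0,0],0],
  [[0,0,0],[0,0,0],0],
  [[0,0,0],[0,0,0],0],
])

```text
clock: 13.65
eef_pos: [0.5756, -0.2755, 0.1536]
tool_rot: [0.859, 0.487, -0.018, 0.157]
ft_force: [-0.4, 0.7, 0.3]
grip_width: 0.0292
grasp_force: 60.4
```

```bash
python3 -c "
from chk import *
st(14)"
```

```text
clock 14.35 tcp [ 0.5756 -0.2755  0.1536] z [ 0.122 -0.287 -0.95 ] tilt err deg [-0.13  0.04 -0.03] F [0.41 1.08 0.52] Fn 0.75
foot [ 0.5862 -0.3003  0.0711] height -1.66 lateral mm [ 0.62 -1.26  0.46]
```

Call:
drive_tool([
  [[0.1,-0.3,-1.1],[0,0,0],0],
  [[0.2,-0.4,-1.1],[0,0,0],0],
  [[0,0,0],[0,0,0],0],
  [[0,0,0],[0,0,0],0],
])

```text
clock: 14.68
eef_pos: [0.5759, -0.2762, 0.1513]
tool_rot: [0.859, 0.487, -0.018, 0.157]
ft_force: [0.2, 1.9, 1.7]
grip_width: 0.0291
grasp_force: 60.5
```

```bash
python3 -c "
from chk import *
c,o,f=st(14); save('br3.png',c['image'][140:200,100:180],10)"
```

```text
clock 15.3833 tcp [ 0.5759 -0.2762  0.1514] z [ 0.122 -0.287 -0.95 ] tilt err deg [-0.13  0.04 -0.03] F [0.52 2.   1.57] Fn 2.0
foot [ 0.5865 -0.3011  0.0689] height -4.0 lateral mm [ 0.59 -1.3   0.47]
```

View pics/br3.png

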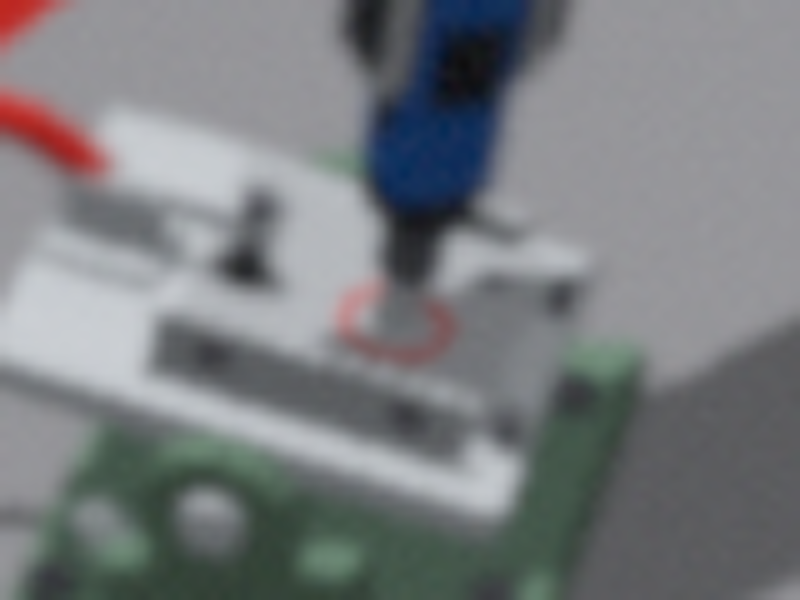

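The foot stands inside the ring: foot at about (402,322) in the crop, ring centre at about (396,324). The contact force is about 3.2 N, which puts the sleeve about 4 mm in, and the bracket has not moved. I'm handing it in.

```bash
python3 -c "
from workcell import job_done; print(job_done())"
```

```text
the job is handed in; nothing more can be done
None
```

The job is handed in, with no verdict shown: the blue gauge was zeroed on the steel plate for over a second, and it now stands gripped and square in the red ring, sleeve about 4 mm in at roughly 3 N (estimated from the wrist force).

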